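# Start the wing screw of a holding fixture square with the fork driver

## Robot

A 6-joint arm with a two-finger parallel gripper is mounted at the origin on a cart in front of the work surface, level with it; the furniture and walls round the work are solid. World frame = base frame: x ahead of the robot, y to its left, z up, the work surface at z = 0. Lengths are in m, angles in rad, forces in N, time in s.
With the tool pointing down it reaches from about 0.25 to 0.725 m from the base axis. Payload 4 kg.
Tool frame: the origin (TCP) lies midway between the tips of the shut fingers; the grasp point (between the pads) lies 19 mm behind it; z points along the fingers, y is the line along which they close (so a half turn about z gives the same grasp; the last joint's range is limited). The gripper opens to 85 mm and grips with 20 to 120 N. Pads are 22 mm wide; open, the fingers measure 114 mm over their backs; the gripper's body (76 mm by 85 mm) begins 54 mm behind the grasp point. The pads swing forward as they close: fully open they stand 13 mm farther back than shut.
Start: joints at [1.347, 0.241, 0.005, 1.335, 0, 1.571], TCP at [0.111, 0.488, 0.231] pointing down, gripper open.
Joint ranges: [-2.72, 2.72], [-1.05, 1.87], [-1.09, 1.28], [-1.99, 2.15], [-1.42, 1.44], [-3.14, 3.14]. Speed limits (rad/s): [2.79, 2.79, 3.14, 3.14, 3.14, 3.14].

## Interface

Orientations are given as a unit quaternion [x, y, z, w].
In Python, from workcell import bot gives the robot as it stands. The module is installed in compiled form; this text tells all that it offers.
- The arm moves only by the tool drive_tool, never from a script. Its arguments are lists of equal length, an entry for each row: "slide": the shift along the tool's x, y, z scaled (see below), a list of three; "rotation": the turn, a rotation vector about the tool's x, y, z scaled (see below), a list of three. A call has exactly 8 rows; each row is the pose to reach, as a shift and turn from the pose commanded when the call began, along the tool's axes at that moment; what a row does not reach only later rows make up. The controller multiplies each number of a shift by 250 mm and each number of a turn by 0.5 rad. A row lasts 1/8 s, in which the tool goes at most 62.5 mm and 10.7 degrees, less where a joint would pass 70% of its speed; a pose out of reach is approached as far as the arm can. A call with a number of a shift or a turn outside -1 to 1 is refused whole. A call with a gripper value outside its range is refused whole. "gripper" is the opening, from 0 (shut) to 1 (fully open), set as the call begins (left out, the last holds). The fingers move at their own pace and stop on an object; the grip force is fixed at half the most. Time passes only in rows, so rows that repeat a pose let the fingers close, or fill a call up. It gives the time, the measured TCP pose, the force, the opening and the grip force at its end, in the units of the state.
- bot.get_obs(): the state, without advancing time (a new reading comes with each control period).
- bot.camera(name): name is "scene" or "top" or "wrist"; returns a dict with "image" (384x512x3 uint8, red, green, blue), "z_map" (384x512 float32, m along the optical axis (not along the pixel's ray), 0 where there is no reading), "camera_matrix" (3x3 intrinsics, pixels), "xyz" and "orientation" of the camera in the world. Camera axes: x right, y up, looking along -z (the intrinsics and any distortion apply to the point x, -y, -z); pixel columns grow to the right and rows downward; lengths in m; the calibration is good to about 2 mm. A picture is of the moment at which its call begins.
- bot.job_done(): hands the job in; it is judged then, once.
The state is a dict: "clock": time; "joint_pos": joint angles; "joint_vel": joint speeds; "tau": joint torques, N m; "eef_pos": TCP position; "tool_rot": TCP orientation; "ft_force": force on the tool from outside, world axes, zero at the start; "ft_torque": the same for the moment, N m; "grip_width": finger opening in m; "grasp_force": force on a finger pad.
Only numpy, scipy, OpenCV 4.12 (cv2) and the standard library are available. Lean on these libraries where they do the work, as an engineer would, in place of code of your own. Each camera call takes 0.05 s, during which the arm holds its last target. There are 200 camera calls.

## Task

Take the four-pronged fork driver (square crown), set it squarely down over the wing screw of the holding fixture with a wing in each of two opposite slots, and only then turn it clockwise, seen from above, until the screw itself has turned by at least an eighth of a turn. Let go and leave the driver standing upright on the fixture over the screw; leave the other driver, the one with the round crown, where it stands.

Things in the scene. Friction and masses are not known exactly. Their poses are not given: they have to be found in the camera images.
- fork_driver: The right driver, loose, 0.25 kg, upright, 111 mm tall. Origin: centre of its underside, z up. Four steel prongs 12x12 mm, 23 mm long, centred at x, y = +-17 mm, leave two crossed open slots 22 mm wide along x and y (every quarter turn is equal); square steel crown 46x46 mm at z = 22 to 34; round neck; square grey handle 26x26 mm at z = 48 to 108 mm, flats facing +-x, +-y: grip it there.
- socket_driver: The wrong driver, to be left alone: loose, upright, same neck and square grey handle, but with a plain round steel crown 44 mm in diameter over a round tube (inside 34 mm) too narrow for the wings. 111 mm tall. Origin: centre of its underside, z up.
- wing_seat (a point): Point on the wing screw's upright axis at the flat grey carriage top (84x90 mm) of the fixed fixture, 30 mm above the surface plate; turns with the screw: x along the wings, z up. Steel wings: one bar 48 mm long, 7 mm thick, top 18 mm above here, hub 16 mm wide. Fully seated, the driver's prong tips rest on the carriage: its origin is here. A flange clamped 100 mm away rises 47 mm over the plate.
- wing_screw (a joint): How far the wing screw has turned clockwise seen from above, rad; 0 at the start, stop at 3.0. Stays where left; about 0.1 N m of friction; does not sink noticeably. The slots leave the wings 7.5 mm of play each side, so a centred driver turns about 19 degrees (0.33 rad) before it pushes the screw: turn it that much further.
Things that resemble listed ones, but are neither listed nor needed, are in the scene too. Leave any red look-alike of the fork_driver alone.

How it is judged:
By the outcome, as a careful person would: the job done as asked, in the order asked, and still so for the second after the job is handed in, with the robot touching nothing.
It also fails if it takes over 45 s, if anything falls off the work surface, if the arm or the gripper's body presses on something with over 40 N, if the wrist force passes 120 N, or if a joint passes its speed limit or range.

## Working session

There is one attempt and no reset: what is moved stays moved. The work goes in short steps, Python scripts to look and compute and a tool call to move; the robot and the scene stay as the last step left them, time stands still between calls to the robot, and variables do not carry over. Pictures are saved under pics/ and viewed, at most 10 in all, crops included, and the job is handed in when it is done.

Besides the shell and the picture viewer there is one more tool, called after ">>>" in YAML: its name, and indented under it one key for each argument. drive_tool: Moves the arm, as the interface text tells. Shifts and turns lie within -1 to 1; 1 stands for 250 mm of shift or 0.5 rad of turn. Its arguments: {"type":"object","properties":{"slide":{"type":"array","items":{"type":"array","items":{"type":"number"}}},"rotation":{"type":"array","items":{"type":"array","items":{"type":"number"}}},"gripper":{"type":"number"}},"required":["slide","rotation"]}

```bash
mkdir -p pics
cat > h.py <<'E'
import numpy as np, cv2
from scipy.spatial.transform import Rotation as R
from workcell import bot
def cloud(c):
    K=c["camera_matrix"];z=c["z_map"];v,u=np.mgrid[:z.shape[0],:z.shape[1]]
    p=np.stack([(u-K[0,2])/K[0,0]*z,-(v-K[1,2])/K[1,1]*z,-z],-1)
    w=p@R.from_quat(c["orientation"]).as_matrix().T+c["xyz"]
    w[z==0]=np.nan
    return w
def save(n,im): cv2.imwrite(f"pics/{n}.png",im[...,::-1])
E
python3 - <<'E'
from h import *
o=bot.get_obs();print(o)
a=[]
for n in("top","scene"):
    c=bot.camera(n);np.savez(n,**c);save(n,c["image"])
    print(n,c["xyz"],c["orientation"],c["camera_matrix"])
E
```

```text
{'clock': 0.0, 'joint_pos': array([ 1.34702117e+00,  2.41404177e-01,  3.72589392e-03,  1.33524393e+00,
       -1.82185598e-05,  1.57078590e+00]), 'joint_vel': array([-0.00056411,  0.00061692,  0.00050871,  0.00070476, -0.00029782,
        0.00079999]), 'tau': array([ 4.59126059e-04, -3.72322011e+01,  2.52406114e+01,  1.70932378e-02,
       -7.50476920e-05,  6.85938602e-06]), 'eef_pos': array([0.11081741, 0.48689896, 0.23041803]), 'tool_rot': array([ 1.11649020e-01,  9.93747134e-01, -1.05731179e-03, -1.09635180e-04]), 'ft_force': array([0.2287725 , 0.50622536, 0.38064497]), 'ft_torque': array([ 0.00643576, -0.00209433, -0.00376081]), 'grasp_force': 0.0, 'grip_width': 0.08550171482244176}
top [ 0.41128059 -0.12233744  0.88341961] [-0.05379749  0.03705865  0.71656777 -0.69445167] [[386.48908779   0.         251.89556339]
 [  0.         386.48908779 185.99420179]
 [  0.           0.           1.        ]]
scene [-0.01145928  0.20178299  0.63695461] [-0.20318877  0.34365311  0.79378235 -0.4588316 ] [[356.15454406   0.         255.42262351]
 [  0.         356.15454406 187.36614459]
 [  0.           0.           1.        ]]
```

View pics/top.png

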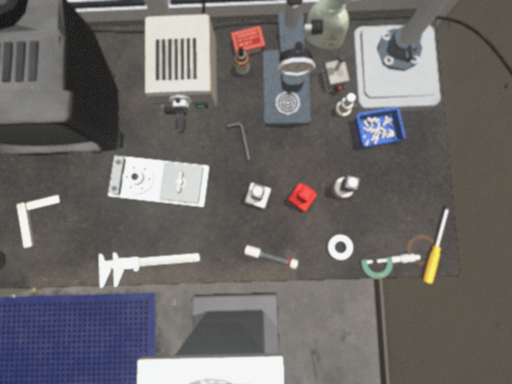

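View pics/scene.png

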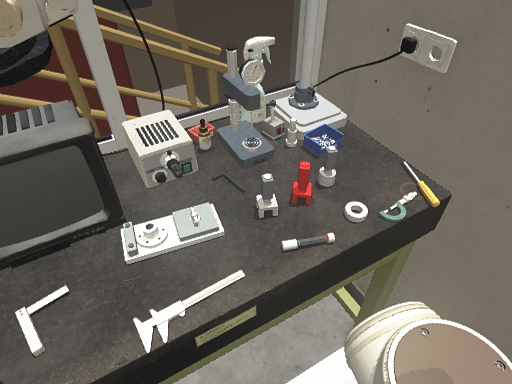

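In the top view there are three driver candidates: a white square crown at (257,195), a red look-alike at (302,196), and a round crown at (346,187). The fixture is at (160,182) with its wing screw at (181,182). The square-crowned, non-red one fits the description, and I'll confirm it in an enlarged crop.

Run:
```python
from h import *
t=np.load("top.npz");s=np.load("scene.npz")
A=cv2.resize(t["image"][150:220,100:370],None,fx=2.9,fy=2.9,interpolation=cv2.INTER_CUBIC)
B=cv2.resize(s["image"][135:265,115:350],None,fx=2.9,fy=2.9,interpolation=cv2.INTER_CUBIC)[:,:A.shape[1]]
B=cv2.copyMakeBorder(B,0,0,0,A.shape[1]-B.shape[1],cv2.BORDER_CONSTANT)
save("crop",np.vstack([A,B]))
for n,c in(("top",t),("scene",s)):
    w=cloud(c).reshape(-1,3);im=c["image"].reshape(-1,3).astype(int)
    red=(im[:,0]-im[:,1])>60
    # drivers: handle tops and crowns ; fixture
    for nm,(x0,x1,y0,y1) in dict(all=(.3,.6,-.35,.35)).items():
        m=(w[:,0]>x0)&(w[:,0]<x1)&(w[:,1]>y0)&(w[:,1]<y1)
        print(n,"table z",np.nanmedian(w[m,2]))
        for lo,hi in((.10,.125),(.03,.042),(.026,.036),(.042,.052)):
            q=w[m&(w[:,2]>lo)&(w[:,2]<hi)]
            g=np.zeros((300,700),np.uint8);g[((q[:,0]-.3)*1000).astype(int),((q[:,1]+.35)*1000).astype(int)]=255
            g=cv2.dilate(g,np.ones((7,7)))
            k,_,st,ce=cv2.connectedComponentsWithStats(g)
            for i in range(1,k):
                if st[i,4]>200: print(lo,"c",ce[i][1]/1000+.3,ce[i][0]/1000-.35,"size x,y",st[i,3]-6,st[i,2]-6)
```

```text
top table z 0.0011492500711269282
0.1 c 0.49479980468749996 -0.21308105468749997 size x,y 32 33
0.1 c 0.5019216080402009 -0.11562110552763816 size x,y 30 29
0.1 c 0.5133625498007968 -0.30614840637450197 size x,y 30 30
0.03 c 0.49263871951219507 -0.21024745934959346 size x,y 60 61
0.03 c 0.5004254278728606 -0.11514523227383863 size x,y 55 55
0.03 c 0.5361020884520884 0.05587039312039316 size x,y 93 99
0.03 c 0.5100025531914893 -0.30006893617021274 size x,y 44 40
0.03 c 0.5560093577201191 0.19917524457677593 size x,y 82 32
0.03 c 0.5474893617021277 0.14262310030395142 size x,y 27 14
0.026 c 0.4922334669338677 -0.21018637274549096 size x,y 62 61
0.026 c 0.4994463840399002 -0.11517805486284285 size x,y 57 55
0.026 c 0.5361240171551108 0.055684298308315505 size x,y 94 102
0.026 c 0.509995794785534 -0.29995542472666104 size x,y 44 40
0.026 c 0.5518871376811594 0.16971304347826088 size x,y 82 96
0.042 c 0.535694626474443 0.05565399737876803 size x,y 45 14
0.042 c 0.5502264957264957 0.15398888888888895 size x,y 32 33
scene table z -0.00022331547596354806
0.1 c 0.4911638795986622 -0.213525083
[... 430 characters left out ...]
8563 size x,y 86 32
0.03 c 0.53815859030837 0.15250660792951543 size x,y 15 32
0.026 c 0.48947285382830624 -0.21238700696055682 size x,y 60 61
0.026 c 0.49639575471698116 -0.11425518867924528 size x,y 56 57
0.026 c 0.533441169451074 0.0543863961813843 size x,y 95 101
0.026 c 0.5074289636238847 -0.304232669869595 size x,y 46 43
0.026 c 0.5472545213939126 0.17241288045875602 size x,y 86 95
0.042 c 0.48661504424778756 -0.20915486725663715 size x,y 9 16
0.042 c 0.4911254752851711 -0.11395437262357411 size x,y 8 22
0.042 c 0.5062106537530267 -0.3042058111380145 size x,y 24 23
0.042 c 0.5318863955119214 0.05458064516129035 size x,y 43 15
0.042 c 0.548017558528428 0.15260117056856193 size x,y 34 32
```

View pics/crop.png

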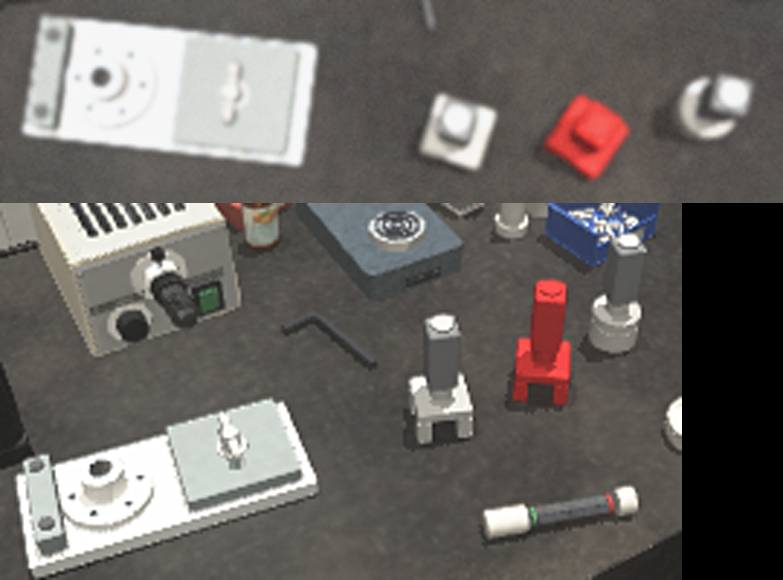

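The crop confirms it: the white square crown with prongs (crop 457,130) is the fork driver, the red one (587,137) is the look-alike, and the round crown (710,105) is the socket driver. The wing screw is at (235,95). Next I'll measure the yaws.

```bash
cat >> h.py <<'E'
def blob(w,lo,hi,cx,cy,r):
    f=w.reshape(-1,3);m=(f[:,2]>lo)&(f[:,2]<hi)&(np.hypot(f[:,0]-cx,f[:,1]-cy)<r)
    q=f[m];(c,s,a)=cv2.minAreaRect((q[:,:2]*1000).astype(np.float32))
    print(lo,hi,"n",len(q),"mean",q.mean(0).round(4),"rect c",np.round(c,1),"size",np.round(s,1),"ang%90",round(a%90,1),"ang",round(a,1))
    return q
def pca(q):
    d=q[:,:2]-q[:,:2].mean(0);u,s,v=np.linalg.svd(d,full_matrices=False);print("pca ang deg",np.degrees(np.arctan2(v[0,1],v[0,0])),s/np.sqrt(len(q)))
def tool():
    o=bot.get_obs();M=R.from_quat(o["tool_rot"]).as_matrix();print("t",o["clock"],"p",o["eef_pos"].round(4),"\n",M.round(3),"q",o["joint_pos"].round(3),"F",o["ft_force"].round(1),"w",o["grip_width"],o["grasp_force"]);return o["eef_pos"],M
E
python3 - <<'E'
from h import *
tool()
for n in("top","scene"):
    w=cloud(np.load(n+".npz"));print(n)
    blob(w,.028,.04,.499,-.115,.042);blob(w,.102,.12,.5,-.115,.03)
    pca(blob(w,.040,.055,.535,.055,.035));blob(w,.025,.036,.535,.055,.07)
p,M=tool()
print("to above fork (tool axes):",M.T@(np.array([.499,-.115,.235])-p))
E
```

```text
t 0.1 p [0.1109 0.487  0.2305] 
 [[-0.975  0.222 -0.   ]
 [ 0.222  0.975 -0.002]
 [-0.    -0.002 -1.   ]] q [ 1.347  0.241  0.004  1.335 -0.     1.571] F [-0.4  0.   0.3] w 0.08549878354353352 0.0
top
0.028 0.04 n 237 mean [ 0.4977 -0.1149  0.0342] rect c [ 502.9 -114.8] size [45.6 46.1] ang%90 70.0 ang 70.0
0.102 0.12 n 159 mean [ 0.5021 -0.115   0.1089] rect c [ 502.6 -115. ] size [25.7 26. ] ang%90 70.7 ang 70.7
0.04 0.055 n 96 mean [0.5361 0.0557 0.0468] rect c [536.7  56. ] size [13.1 45.2] ang%90 89.8 ang 89.8
pca ang deg 171.98532405466324 [0.01229495 0.00303611]
0.025 0.036 n 1399 mean [0.5361 0.0559 0.0308] rect c [538.6  67.6] size [112.9  84.2] ang%90 81.7 ang 81.7
scene
0.028 0.04 n 216 mean [ 0.4944 -0.1118  0.0337] rect c [ 499.9 -116.1] size [45.7 47.3] ang%90 70.4 ang 70.4
0.102 0.12 n 102 mean [ 0.497  -0.1144  0.1079] rect c [ 500.1 -116. ] size [25.3 27.1] ang%90 72.6 ang 72.6
0.04 0.055 n 71 mean [0.5307 0.0556 0.046 ] rect c [532.4  55.4] size [14.2 42.4] ang%90 72.0 ang 72.0
pca ang deg 171.6419521980015 [0.0120274  0.00318936]
0.025 0.036 n 1057 mean [0.5303 0.0569 0.0301] rect c [536.2  66.8] size [114.5  85.6] ang%90 81.7 ang 81.7
t 0.1 p [0.1109 0.487  0.2305] 
 [[-0.975  0.222 -0.   ]
 [ 0.222  0.975 -0.002]
 [-0.    -0.002 -1.   ]] q [ 1.347  0.241  0.004  1.335 -0.     1.571] F [-0.4  0.   0.3] w 0.08549878354353352 0.0
to above fork (tool axes): [-0.51207776 -0.50082315 -0.00355859]
```

Measured from the two views:
- **Fork driver:** about (0.501, -0.115), yaw about -19.5°.
- **Screw:** about (0.535, 0.055), wings at about -8.2°.

Sizes and heights agree with the description, so I'm moving above the fork.

>>> drive_tool:
  slide:
    - [-0.08,-0.08,0]
    - [-0.22,-0.22,0]
    - [-0.37,-0.37,0]
    - [-0.52,-0.52,0]
    - [-0.67,-0.67,0]
    - [-0.82,-0.82,0]
    - [-0.95,-0.95,0]
    - [-1,-1,0]
  rotation:
    - [0,0,0]
    - [0,0,0]
    - [0,0,0]
    - [0,0,0]
    - [0,0,0]
    - [0,0,0]
    - [0,0,0]
    - [0,0,0]
  gripper: 1

```text
clock: 1.1
eef_pos: [0.2998, 0.1862, 0.2311]
tool_rot: [0.113, 0.994, -0.0, -0.0]
ft_force: [-0.7, 1.1, -0.7]
grip_width: 0.0852
grasp_force: 0.0
```

>>> drive_tool:
  slide:
    - [-0.08,-0.08,0]
    - [-0.22,-0.22,0]
    - [-0.37,-0.37,0]
    - [-0.52,-0.52,0]
    - [-0.67,-0.67,0]
    - [-0.82,-0.82,0]
    - [-0.95,-0.95,0]
    - [-1,-1,0]
  rotation:
    - [0,0,0]
    - [0,0,0.04]
    - [0,0,0.08]
    - [0,0,0.12]
    - [0,0,0.16]
    - [0,0,0.2]
    - [0,0,0.23]
    - [0,0,0.23]

```text
clock: 2.1
eef_pos: [0.4881, -0.1129, 0.2304]
tool_rot: [0.17, 0.985, 0.0, -0.001]
ft_force: [0.2, 0.5, 0.1]
grip_width: 0.0853
grasp_force: 0.0
```

Run:
```python
from h import *
p,M=tool()
c=bot.camera("wrist");np.savez("w1",**c);save("w1",c["image"])
w=cloud(c)
blob(w,.028,.04,.5,-.115,.042);blob(w,.102,.12,.5,-.115,.03)
print("to .501,-.115:",(M.T@(np.array([.501,-.115,p[2]])-p))/.25)
```

```text
t 2.1 p [ 0.4881 -0.1129  0.2304] 
 [[-0.942  0.335 -0.001]
 [ 0.335  0.942  0.   ]
 [ 0.001 -0.    -1.   ]] q [-0.227  0.244  0.007  1.335 -0.     0.114] F [0.2 0.5 0.1] w 0.0852827022928258 0.0
0.028 0.04 n 1058 mean [ 0.4931 -0.1145  0.0342] rect c [ 500.6 -116.7] size [45.7 46. ] ang%90 70.4 ang 70.4
0.102 0.12 n 907 mean [ 0.4991 -0.1161  0.1091] rect c [ 500.1 -116.3] size [25.3 25.1] ang%90 70.7 ang 70.7
to .501,-.115: [-5.15082950e-02  9.44580845e-03 -6.39380708e-05]
```

View pics/w1.png

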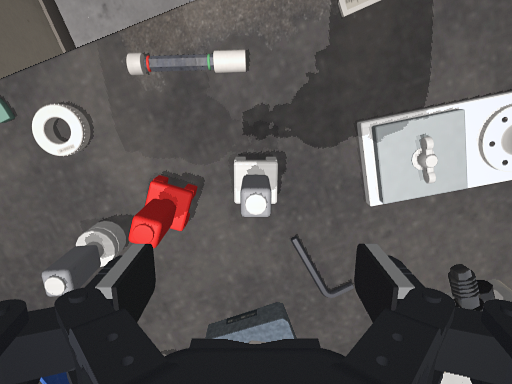

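The wrist view shows the fork driver's handle top at (257,204) and its crown at (256,178). The red look-alike is at (165,212), the socket driver at (85,260), and the wing screw at (427,158). The near fix, (0.500, -0.1165) with yaw 70.5° mod 90, agrees with the earlier one. I'm descending and gripping.

>>> drive_tool:
  slide:
    - [-0.05,0.002,0.03]
    - [-0.05,0.002,0.12]
    - [-0.05,0.002,0.24]
    - [-0.05,0.002,0.36]
    - [-0.05,0.002,0.48]
    - [-0.05,0.002,0.58]
    - [-0.05,0.002,0.65]
    - [-0.05,0.002,0.66]
  rotation:
    - [0,0,0]
    - [0,0,0]
    - [0,0,0]
    - [0,0,0]
    - [0,0,0]
    - [0,0,0]
    - [0,0,0]
    - [0,0,0]

```text
clock: 3.15
eef_pos: [0.498, -0.1129, 0.0648]
tool_rot: [0.167, 0.986, 0.0, -0.002]
ft_force: [-0.3, 0.0, 1.5]
grip_width: 0.085
grasp_force: 0.0
```

>>> drive_tool:
  slide:
    - [0,0,0]
    - [0,0,0]
    - [0,0,0]
    - [0,0,0]
    - [0,0,0]
    - [0,0,0]
    - [0,0,0]
    - [0,0,0]
  rotation:
    - [0,0,0]
    - [0,0,0]
    - [0,0,0]
    - [0,0,0]
    - [0,0,0]
    - [0,0,0]
    - [0,0,0]
    - [0,0,0]
  gripper: 0

```text
clock: 4.15
eef_pos: [0.5, -0.1148, 0.067]
tool_rot: [0.169, 0.986, 0.0, 0.001]
ft_force: [-1.7, -0.7, 5.6]
grip_width: 0.0257
grasp_force: 62.0
```

>>> drive_tool:
  slide:
    - [0,0,-0.01]
    - [0,0,-0.05]
    - [0,0,-0.12]
    - [0,0,-0.2]
    - [0,0,-0.28]
    - [0,0,-0.35]
    - [0,0,-0.39]
    - [0,0,-0.4]
  rotation:
    - [0,0,0]
    - [0,0,0]
    - [0,0,0]
    - [0,0,0]
    - [0,0,0]
    - [0,0,0]
    - [0,0,0]
    - [0,0,0]

```text
clock: 5.15
eef_pos: [0.4997, -0.1147, 0.1668]
tool_rot: [0.169, 0.986, -0.0, 0.0]
ft_force: [0.0, -0.6, -3.3]
grip_width: 0.0256
grasp_force: 61.1
```

Run:
```python
from h import *
p,M=tool()
c=bot.camera("wrist");np.savez("w2",**c);save("w2",c["image"])
for n in("w1","w2"):
    w=cloud(np.load(n+".npz"));print(n)
    q=blob(w,.040,.055,.535,.055,.035);pca(q);blob(w,.026,.034,.535,.055,.08)
    q=blob(w,.0455,.052,.535,.055,.035);pca(q)
d=w.reshape(-1,3)
```

```text
t 5.15 p [ 0.4997 -0.1147  0.1668] 
 [[-0.943  0.332  0.001]
 [ 0.332  0.943 -0.   ]
 [-0.001  0.    -1.   ]] q [-0.226  0.302 -0.084  1.184 -0.     0.113] F [ 0.  -0.6 -3.3] w 0.025614033366399672 61.05549216270447
w1
0.04 0.055 n 534 mean [0.5329 0.0531 0.0462] rect c [534.4  53.5] size [14.  47.4] ang%90 88.4 ang 88.4
pca ang deg -8.670780314065222 [0.01263339 0.00293987]
0.026 0.034 n 6607 mean [0.5323 0.0554 0.0305] rect c [536.9  71.7] size [125.7  84.5] ang%90 82.0 ang 82.0
0.0455 0.052 n 357 mean [0.5334 0.0539 0.0476] rect c [534.1  53.6] size [13.5 44.7] ang%90 74.9 ang 74.9
pca ang deg -8.038587045896616 [0.01235237 0.00273262]
w2
0.04 0.055 n 892 mean [0.5328 0.053  0.0459] rect c [534.1  53.4] size [13.7 47. ] ang%90 88.8 ang 88.8
pca ang deg -8.585653874920954 [0.01273976 0.00286374]
0.026 0.034 n 9605 mean [0.5315 0.0529 0.0305] rect c [534.3  53.8] size [89.9 84.2] ang%90 81.8 ang 81.8
0.0455 0.052 n 539 mean [0.5336 0.0538 0.0476] rect c [534.4  54. ] size [12.8 45.2] ang%90 73.5 ang 73.5
pca ang deg -8.52578190012857 [0.01218214 0.00271576]
```

View pics/w2.png

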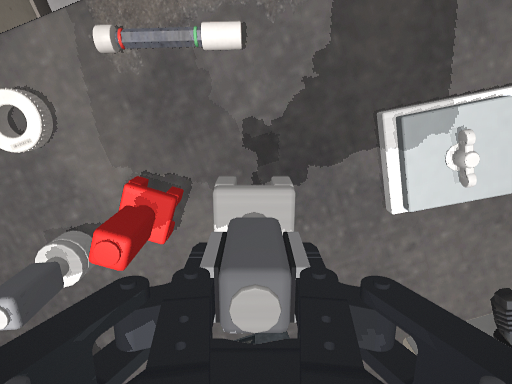

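The driver is held square, with its crown at (254,205). The screw is at (466,158) in clear view and the carriage centre agrees with it. I'll measure the held driver relative to the screw in the same picture.

Run:
```python
from h import *
w=cloud(np.load("w2.npz"));f=w.reshape(-1,3)
p,M=tool()
q=blob(w,.122,.142,.5,-.115,.045)
z=q[:,2];print(np.percentile(z,[5,50,95]))
q=blob(w,.2,.222,.5,-.115,.03);print(np.percentile(q[:,2],[5,50,95]))
# in tool frame, crown extents
q=f[(f[:,2]>.127)&(f[:,2]<.140)&(np.hypot(f[:,0]-.5,f[:,1]+.115)<.045)]
t=(q-p)@M;print("crown tool x,y range",np.percentile(t,[1,99],axis=0).round(4))
q=f[(f[:,2]>.202)&(f[:,2]<.22)&(np.hypot(f[:,0]-.5,f[:,1]+.115)<.03)]
t=(q-p)@M;print("top tool x,y range",np.percentile(t,[1,99],axis=0).round(4))
a=np.radians(81.6);print("need turn ccw deg",81.6-np.degrees(np.arctan2(M[1,1],M[0,1])))
print("delta to screw",M.T@(np.array([.5345,.0537,p[2]])-p)/.25)
```

```text
t 5.2 p [ 0.4995 -0.1147  0.1666] 
 [[-0.943  0.332  0.   ]
 [ 0.332  0.943 -0.   ]
 [-0.     0.    -1.   ]] q [-0.226  0.302 -0.084  1.184 -0.     0.113] F [-0.5  0.2 -2.3] w 0.02557707311213122 61.05446219444275
0.122 0.142 n 3154 mean [ 0.4872 -0.1112  0.1337] rect c [ 491.1 -112.5] size [46.1 26.8] ang%90 70.3 ang 70.3
[0.12821484 0.13428965 0.13560986]
0.2 0.222 n 8197 mean [ 0.4948 -0.1132  0.2099] rect c [ 498.8 -114.5] size [59.  28.1] ang%90 70.7 ang 70.7
[0.20294261 0.20917384 0.21946369]
crown tool x,y range [[-0.0027 -0.0232  0.0291]
 [ 0.0217  0.0215  0.0384]]
top tool x,y range [[-0.0121 -0.0259 -0.0529]
 [ 0.0142  0.0258 -0.0359]]
need turn ccw deg 11.013302516150375
delta to screw [ 9.17411050e-02  6.81682884e-01 -4.82929767e-06]
```

>>> drive_tool:
  slide:
    - [0.01,0.05,0]
    - [0.02,0.15,0]
    - [0.04,0.28,0]
    - [0.06,0.41,0]
    - [0.08,0.54,0]
    - [0.09,0.64,0]
    - [0.096,0.685,0]
    - [0.096,0.685,0]
  rotation:
    - [0,0,-0.03]
    - [0,0,-0.09]
    - [0,0,-0.16]
    - [0,0,-0.23]
    - [0,0,-0.3]
    - [0,0,-0.36]
    - [0,0,-0.384]
    - [0,0,-0.384]

```text
clock: 6.2
eef_pos: [0.5334, 0.0555, 0.1657]
tool_rot: [0.073, 0.997, -0.0, -0.001]
ft_force: [0.7, -0.3, -2.6]
grip_width: 0.0254
grasp_force: 61.2
```

>>> drive_tool:
  slide:
    - [0,0,0.02]
    - [0,0,0.05]
    - [0,0,0.08]
    - [0,0,0.11]
    - [0,0,0.14]
    - [0,0,0.16]
    - [0,0,0.16]
    - [0,0,0.16]
  rotation:
    - [0,0,0]
    - [0,0,0]
    - [0,0,0]
    - [0,0,0]
    - [0,0,0]
    - [0,0,0]
    - [0,0,0]
    - [0,0,0]

```text
clock: 7.2
eef_pos: [0.534, 0.0549, 0.1265]
tool_rot: [0.073, 0.997, 0.0, 0.0]
ft_force: [0.5, 0.4, -1.7]
grip_width: 0.025
grasp_force: 61.1
```

Run:
```python
from h import *
p,M=tool()
print("yaw y",np.degrees(np.arctan2(M[1,1],M[0,1])))
ims=[]
for n in("wrist","scene","top"):
    c=bot.camera(n);np.savez("a_"+n,**c);w=cloud(c);print(n)
    blob(w,.085,.1,.5345,.0537,.045);blob(w,.16,.175,.5345,.0537,.03);blob(w,.026,.034,.534,.054,.075)
    P=np.array([.5345,.0537,.05]);k=R.from_quat(c["orientation"]).as_matrix().T@(P-c["xyz"]);K=c["camera_matrix"]
    u,v=int(K[0,2]+K[0,0]*k[0]/-k[2]),int(K[1,2]-K[1,1]*k[1]/-k[2]);print(u,v)
    h=130 if n=="wrist" else 50
    im=np.pad(c["image"],((150,150),(150,150),(0,0)))[v+150-h:v+150+h,u+150-h:u+150+h]
    if n!="top": ims.append(cv2.resize(im,(400,400),interpolation=cv2.INTER_CUBIC))
save("a",np.hstack(ims))
```

```text
t 7.2 p [0.534  0.0549 0.1265] 
 [[-0.989  0.146  0.001]
 [ 0.146  0.989  0.   ]
 [-0.001  0.    -1.   ]] q [ 0.103  0.379 -0.083  1.108 -0.     0.249] F [ 0.5  0.4 -1.7] w 0.02500993394964964 61.13169550895691
yaw y 81.59374145639035
wrist
0.085 0.1 n 3075 mean [0.5212 0.0561 0.0936] rect c [525.   55.8] size [46.2 26.7] ang%90 80.7 ang 80.7
0.16 0.175 n 7103 mean [0.5299 0.055  0.1684] rect c [533.   53.9] size [57.4 28.6] ang%90 81.6 ang 81.6
0.026 0.034 n 7187 mean [0.5191 0.0587 0.0305] rect c [534.4  69.4] size [119.4  79.7] ang%90 81.9 ang 81.9
253 204
scene
0.085 0.1 n 286 mean [0.5262 0.0565 0.093 ] rect c [533.6  54.2] size [46.2 45.6] ang%90 82.1 ang 82.1
0.16 0.175 n 204 mean [0.5279 0.0552 0.1676] rect c [533.1  53.8] size [57.1 26.5] ang%90 79.6 ang 79.6
0.026 0.034 n 888 mean [0.5258 0.059  0.0301] rect c [536.5  68.7] size [118.  85.] ang%90 81.6 ang 81.6
193 212
top
0.085 0.1 n 158 mean [0.5209 0.0545 0.0938] rect c [523.7  57.1] size [44.4 19.1] ang%90 81.0 ang 81.0
0.16 0.175 n 5 mean [0.5206 0.0352 0.1697] rect c [520.9  34.4] size [3.5 7.3] ang%90 47.6 ang 47.6
0.026 0.034 n 709 mean [0.5208 0.0466 0.0307] rect c [538.6  68.8] size [115.   84.2] ang%90 81.8 ang 81.8
179 181
```

View pics/a.png

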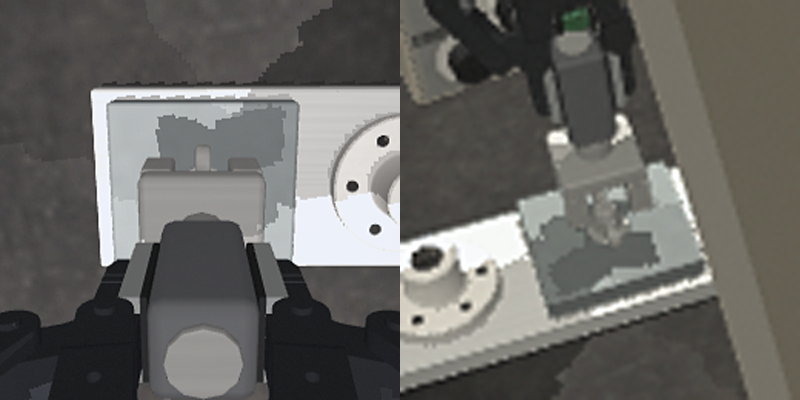

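In the wrist crop the wing, at (203,158), sits midway between the prongs at (157,163) and (247,163). The fork's underside is at z of about 0.060, just above the wings, and the yaw matches. I'm lowering about 30 mm.

>>> drive_tool:
  slide:
    - [0,0,0.02]
    - [0,0,0.04]
    - [0,0,0.06]
    - [0,0,0.08]
    - [0,0,0.1]
    - [0,0,0.112]
    - [0,0,0.119]
    - [0,0,0.119]
  rotation:
    - [0,0,0]
    - [0,0,0]
    - [0,0,0]
    - [0,0,0]
    - [0,0,0]
    - [0,0,0]
    - [0,0,0]
    - [0,0,0]

```text
clock: 8.35
eef_pos: [0.5336, 0.0548, 0.0971]
tool_rot: [0.073, 0.997, -0.0, 0.0]
ft_force: [-1.6, -0.2, 2.1]
grip_width: 0.0255
grasp_force: 61.4
```

Run:
```python
from h import *
p,M=tool()
o=bot.get_obs();print(o["ft_torque"])
for n in("wrist","scene"):
    c=bot.camera(n);w=cloud(c);q=blob(w,.055,.072,.534,.054,.045);print(np.percentile(q[:,2],[5,50,90]))
```

```text
t 8.35 p [0.5336 0.0548 0.0971] 
 [[-0.989  0.146  0.   ]
 [ 0.146  0.989 -0.   ]
 [-0.    -0.    -1.   ]] q [ 0.102  0.407 -0.126  1.038 -0.     0.249] F [-1.6 -0.2  2.1] w 0.025460166439887296 61.3971734046936
[-0.11907133  0.55458729 -0.00588676]
0.055 0.072 n 3078 mean [0.5208 0.056  0.0643] rect c [524.5  55.5] size [45.9 26.6] ang%90 81.2 ang 81.2
[0.06051183 0.0646009  0.06558884]
0.055 0.072 n 279 mean [0.5261 0.0565 0.0637] rect c [533.7  54.1] size [46.3 46.5] ang%90 82.3 ang 82.3
[0.05796612 0.06417317 0.06607177]
```

Seated: the crown top is at z of about 0.0645, which is 30 + 34 mm, and the force is light. Now I'm turning clockwise (+z of the tool).

>>> drive_tool:
  slide:
    - [0,0,0]
    - [0,0,0]
    - [0,0,0]
    - [0,0,0]
    - [0,0,0]
    - [0,0,0]
    - [0,0,0]
    - [0,0,0]
  rotation:
    - [0,0,0.12]
    - [0,0,0.24]
    - [0,0,0.36]
    - [0,0,0.48]
    - [0,0,0.6]
    - [0,0,0.72]
    - [0,0,0.84]
    - [0,0,0.96]

```text
clock: 9.45
eef_pos: [0.5346, 0.0559, 0.0971]
tool_rot: [0.309, 0.951, 0.001, 0.001]
ft_force: [0.4, 1.3, 1.1]
grip_width: 0.0253
grasp_force: 61.5
```

>>> drive_tool:
  slide:
    - [0,0,0]
    - [0,0,0]
    - [0,0,0]
    - [0,0,0]
    - [0,0,0]
    - [0,0,0]
    - [0,0,0]
    - [0,0,0]
  rotation:
    - [0,0,0.12]
    - [0,0,0.24]
    - [0,0,0.36]
    - [0,0,0.48]
    - [0,0,0.6]
    - [0,0,0.72]
    - [0,0,0.84]
    - [0,0,0.96]

```text
clock: 10.45
eef_pos: [0.5352, 0.056, 0.0971]
tool_rot: [0.526, 0.85, 0.002, 0.001]
ft_force: [1.4, 2.0, 0.1]
grip_width: 0.0252
grasp_force: 61.5
```

>>> drive_tool:
  slide:
    - [0,0,0]
    - [0,0,0]
    - [0,0,0]
    - [0,0,0]
    - [0,0,0]
    - [0,0,0]
    - [0,0,0]
    - [0,0,0]
  rotation:
    - [0,0,0.12]
    - [0,0,0.24]
    - [0,0,0.36]
    - [0,0,0.48]
    - [0,0,0.6]
    - [0,0,0.72]
    - [0,0,0.84]
    - [0,0,0.96]

```text
clock: 11.45
eef_pos: [0.5358, 0.0558, 0.0971]
tool_rot: [0.713, 0.701, 0.002, 0.001]
ft_force: [2.2, 2.1, -0.9]
grip_width: 0.0254
grasp_force: 61.4
```

Run:
```python
from h import *
p,M=tool();print("turned cw",81.6-np.degrees(np.arctan2(M[1,1],M[0,1])),bot.get_obs()["ft_torque"])
ims=[]
for n in("wrist","scene"):
    c=bot.camera(n);w=cloud(c);q=blob(w,.055,.072,.534,.054,.045);print(np.percentile(q[:,2],[5,50,90]))
    P=np.array([.5345,.0537,.05]);k=R.from_quat(c["orientation"]).as_matrix().T@(P-c["xyz"]);K=c["camera_matrix"]
    u,v=int(K[0,2]+K[0,0]*k[0]/-k[2]),int(K[1,2]-K[1,1]*k[1]/-k[2]);h=130 if n=="wrist" else 50
    ims.append(cv2.resize(np.pad(c["image"],((150,150),(150,150),(0,0)))[v+150-h:v+150+h,u+150-h:u+150+h],(400,400),interpolation=cv2.INTER_CUBIC))
save("b",np.hstack(ims))
```

```text
t 11.45 p [0.5358 0.0558 0.0971] 
 [[ 0.017  1.     0.004]
 [ 1.    -0.017  0.002]
 [ 0.002  0.004 -1.   ]] q [ 0.103  0.408 -0.124  1.035  0.002  1.691] F [ 2.2  2.1 -0.9] w 0.02544176892734298 61.42221450805664
turned cw 82.5789601309209 [ 0.45111656 -0.56584888  0.13715187]
0.055 0.072 n 3093 mean [0.5348 0.0678 0.0643] rect c [534.9  63.9] size [27. 46.] ang%90 87.9 ang 87.9
[0.06023018 0.06460082 0.06559077]
0.055 0.072 n 277 mean [0.5259 0.0569 0.0634] rect c [533.4  53.9] size [46.1 45.7] ang%90 88.4 ang 88.4
[0.0578747  0.06386489 0.06574878]
```

View pics/b.png

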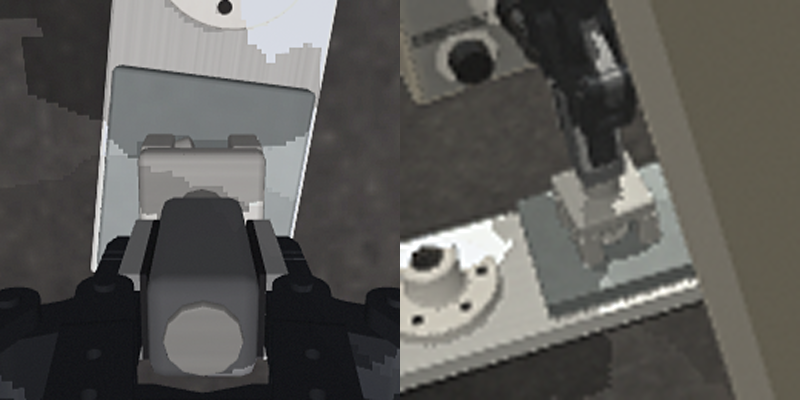

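The driver has turned 82.6° and is still seated, with the crown top at z = 0.0645. A wing tip bears on the left prong at (180,143), and the 0.137 N m wrist torque shows the screw is being driven, so it should have turned about 63°. I'm releasing and retreating straight up.

>>> drive_tool:
  slide:
    - [0,0,0]
    - [0,0,0]
    - [0,0,0]
    - [0,0,0]
    - [0,0,0]
    - [0,0,0]
    - [0,0,0]
    - [0,0,0]
  rotation:
    - [0,0,0]
    - [0,0,0]
    - [0,0,0]
    - [0,0,0]
    - [0,0,0]
    - [0,0,0]
    - [0,0,0]
    - [0,0,0]
  gripper: 1

```text
clock: 12.55
eef_pos: [0.5338, 0.0549, 0.0966]
tool_rot: [0.713, 0.701, -0.0, -0.0]
ft_force: [-0.6, 0.4, -0.4]
grip_width: 0.0853
grasp_force: 0.0
```

>>> drive_tool:
  slide:
    - [0,0,-0.03]
    - [0,0,-0.1]
    - [0,0,-0.19]
    - [0,0,-0.28]
    - [0,0,-0.37]
    - [0,0,-0.45]
    - [0,0,-0.5]
    - [0,0,-0.5]
  rotation:
    - [0,0,0]
    - [0,0,0]
    - [0,0,0]
    - [0,0,0]
    - [0,0,0]
    - [0,0,0]
    - [0,0,0]
    - [0,0,0]

```text
clock: 13.55
eef_pos: [0.5344, 0.0549, 0.2227]
tool_rot: [0.713, 0.701, 0.001, 0.001]
ft_force: [-0.1, 0.0, -0.4]
grip_width: 0.0858
grasp_force: 0.0
```

Run:
```python
from h import *
p,M=tool()
ims=[]
for n in("wrist","scene"):
    c=bot.camera(n);w=cloud(c);blob(w,.055,.072,.534,.054,.045);blob(w,.132,.145,.534,.054,.03);blob(w,.1,.12,.51,-.305,.03)
    im=c["image"] if n=="wrist" else c["image"][90:282,100:356]
    ims.append(cv2.resize(im,(400,300),interpolation=cv2.INTER_CUBIC))
save("c",np.hstack(ims))
```

```text
t 13.55 p [0.5344 0.0549 0.2227] 
 [[ 0.016  1.     0.002]
 [ 1.    -0.016  0.   ]
 [ 0.     0.002 -1.   ]] q [ 0.102  0.316  0.085  1.337 -0.     1.689] F [-0.1  0.  -0.4] w 0.08584174615562933 0.0
0.055 0.072 n 1279 mean [0.5343 0.062  0.0642] rect c [534.4  54.2] size [45.3 46.1] ang%90 89.1 ang 89.1
0.132 0.145 n 1238 mean [0.5345 0.0554 0.1391] rect c [534.5  54.3] size [25.4 25.5] ang%90 89.7 ang 89.7
0.1 0.12 n 0 mean [nan nan nan] rect c [0. 0.] size [0. 0.] ang%90 0.0 ang 0.0
0.055 0.072 n 281 mean [0.5258 0.0568 0.0634] rect c [533.6  53.7] size [46.5 45.7] ang%90 89.3 ang 89.3
0.132 0.145 n 121 mean [0.5306 0.0549 0.1382] rect c [533.5  54.5] size [25.1 25.3] ang%90 87.4 ang 87.4
0.1 0.12 n 0 mean [nan nan nan] rect c [0. 0.] size [0. 0.] ang%90 0.0 ang 0.0h.py:14: RuntimeWarning: Mean of empty slice.
  print(lo,hi,"n",len(q),"mean",q.mean(0).round(4),"rect c",np.round(c,1),"size",np.round(s,1),"ang%90",round(a%90,1),"ang",round(a,1))
  ret = um.true_divide(
```

View pics/c.png

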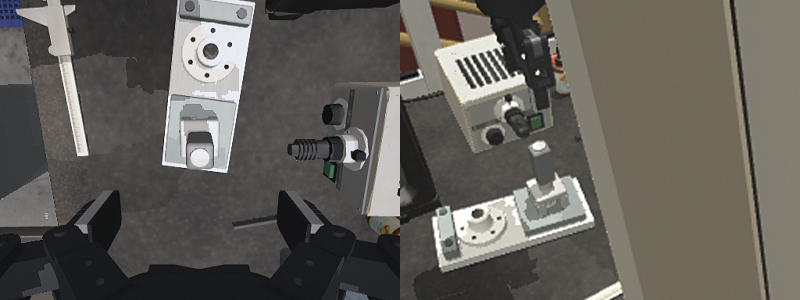

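The driver stands upright over the screw at crop (200,150) on the left and (540,185) on the right. Its top and crown centres coincide, and the gripper is clear. Handing in.

```bash
python3 -c "
from workcell import bot
print(bot.job_done())"
```

```text
the job is handed in; nothing more can be done
None
```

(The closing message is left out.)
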